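# Stage the spray cans by shade for a fade

## Task

The white strip is about to be sprayed in a fade from light to dark blue: stand the four mini spray cans upright on the four round pads of the board beside it, one centred on each pad, in order of cap shade along the row, the lightest on the red pad at the end and the darkest on the pad at the other end. Set each can down gently without dropping it or knocking any over, and leave the spray gun and the larger orange can where they stand.

Things in the scene. Friction and masses are not known exactly. Their poses are not given: they have to be found in the camera images.
- can_pale_center (a point): mini spray can standing upright on the bench, silver body, palest, almost white, blue cap (the lightest of the four); a plain 40 mm diameter cylinder all the way up, 88 mm tall, the cap being its upper 40 mm; about 0.1 kg, rigid. Point: its centre, 44 mm above its underside; z axis up along the can.
- can_sky_center (a point): mini spray can standing upright on the bench, silver body, light sky-blue cap (second lightest); a plain 40 mm diameter cylinder all the way up, 88 mm tall, the cap being its upper 40 mm; about 0.1 kg, rigid. Point: its centre, 44 mm above its underside; z axis up along the can.
- can_blue_center (a point): mini spray can standing upright on the bench, silver body, strong mid-blue cap (second darkest); a plain 40 mm diameter cylinder all the way up, 88 mm tall, the cap being its upper 40 mm; about 0.1 kg, rigid. Point: its centre, 44 mm above its underside; z axis up along the can.
- can_navy_center (a point): mini spray can standing upright on the bench, silver body, navy, almost black cap (the darkest); a plain 40 mm diameter cylinder all the way up, 88 mm tall, the cap being its upper 40 mm; about 0.1 kg, rigid. Point: its centre, 44 mm above its underside; z axis up along the can.
- pad_red: red round pad, 60 mm diameter, 3 mm thick, at one end of the straight row of four pads (which end varies): the start of the row. Neighbouring pads are 90 mm apart, centre to centre. It is fixed to the board, its top 9 mm above the bench. Origin: centre of its underside, 6 mm above the bench; z axis up.
- pad_b: dark grey round pad, 60 mm diameter, 3 mm thick, one of the two inner pads of the row. It is fixed to the board, its top 9 mm above the bench. Origin: centre of its underside, 6 mm above the bench; z axis up.
- pad_c: dark grey round pad, just like the other grey ones, the other inner pad of the row. Which of the two inner pads is next to the red one varies: judge by position. It is fixed to the board, its top 9 mm above the bench. Origin: centre of its underside, 6 mm above the bench; z axis up.
- pad_d: dark grey round pad, just like the other grey ones, at the end of the row opposite the red pad. The plywood board under the row is fixed, 6 mm thick; the white strip on it, beyond the row as seen from the robot, is 80 mm from the pad centres and at most 24 mm above the bench. It is fixed to the board, its top 9 mm above the bench. Origin: centre of its underside, 6 mm above the bench; z axis up.
- spray_gun_base (a point): bystander: a steel spray gun with a silver paint cup on top, on a dark 110 x 100 mm base plate, 217 mm tall, loose, to the left of the work. Point: centre of the base plate, 6 mm above the bench.
- big_can_center (a point): bystander: a larger spray can with an orange band and cap, 53 mm diameter, 150 mm tall, loose, to the right of the work. Point: its centre, 75 mm above the bench. (A loose yellow roll of tape, 100 mm across and 24 mm high, also lies to the right, out of the way.)
Mind the look-alikes: they are no part of the job. What is shaped like the part that bears can_blue_center but green is not meant.

How it is judged (in metres and radians):
At the end, for the whole second after the job is handed in: Counting from the red pad along the row, the palest, sky-blue, mid-blue and navy cans stand on the first, second, third and fourth pad, each within 12 mm of the pad's centre, on the pad (can centre 49 to 58 mm above the bench), upright within 0.08 rad and at rest (under 0.02 m/s) (((horizontal distance between pad_red and pad_b below 0.13 m and horizontal distance between can_pale_center and pad_red below 0.012 m and horizontal distance between can_sky_center and pad_b below 0.012 m and horizontal distance between can_blue_center and pad_c below 0.012 m and horizontal distance between can_navy_center and pad_d below 0.012 m) or (horizontal distance between pad_red and pad_c below 0.13 m and horizontal distance between can_pale_center and pad_red below 0.012 m and horizontal distance between can_sky_center and pad_c below 0.012 m and horizontal distance between can_blue_center and pad_b below 0.012 m and horizontal distance between can_navy_center and pad_d below 0.012 m)) and angle between each of can_pale_center, can_sky_center, can_blue_center, can_navy_center's own z axis and vertical below 0.08 rad and height (world z) of can_pale_center between 0.049 and 0.058 m and linear speed of each of can_pale, can_sky, can_blue, can_navy below 0.02 m/s and height (world z) of can_sky_center between 0.049 and 0.058 m and height (world z) of can_blue_center between 0.049 and 0.058 m and height (world z) of can_navy_center between 0.049 and 0.058 m); the robot touches nothing.
It fails at once if the spray gun or the larger orange can is moved by more than 20 mm (distance of any of spray_gun_base, big_can_center from where it was at the start of the episode above 0.02 m).
It fails at once if a mini can is dropped (falls free faster than 0.7 m/s, about 25 mm) or knocked over (tilts beyond 50 degrees) ((linear speed of can_pale above 0.7 m/s and contact force between can_pale and the fingers below 0.05 N) or angle between any of can_pale_center, can_sky_center, can_blue_center, can_navy_center's own z axis and vertical above 0.87 rad or (linear speed of can_sky above 0.7 m/s and contact force between can_sky and the fingers below 0.05 N) or (linear speed of can_blue above 0.7 m/s and contact force between can_blue and the fingers below 0.05 N) or (linear speed of can_navy above 0.7 m/s and contact force between can_navy and the fingers below 0.05 N)).
It also fails if it takes over 112 s, if anything falls off the work surface, if the arm or the gripper's body presses on something with over 40 N, if the wrist force passes 120 N, or if a joint passes its speed limit or range.

## Robot

A 6-joint arm with a two-finger parallel gripper is mounted at the origin on the work surface. World frame = base frame: x ahead of the robot, y to its left, z up, the work surface at z = 0. Lengths are in mm, angles in degrees, forces in N, time in s.
With the tool pointing down it reaches from about 300 to 850 mm from the base axis. Payload 4.2 kg.
Tool frame: the origin (TCP) lies between the finger pads; the fingertips stand 22 mm ahead of it and the grasp point (between the pads) lies 3 mm ahead of it; z points along the fingers, y is the direction in which the jaws open and shut (so a half turn about z gives the same grasp; the last joint's range is limited). The gripper opens to 91 mm and grips with 3 to 60 N. Pads are 32 mm wide; open, the fingers measure 118 mm over their backs; the gripper's body (76 mm by 178 mm) begins 60 mm behind the grasp point.
Start: joints at [63.484, 18.312, 89.639, -0, 72.044, -1.146], TCP at [246.374, 519.558, 235.976] pointing down, gripper open.
Joint ranges: [-177.97, 177.97], [-48.28, 115.42], [12.27, 149.76], [-77.06, 257.06], [2.81, 150.46], [-146.56, 146.56]. Speed limits (degrees/s): [147.25, 147.25, 180, 180, 180, 180].

## Interface

Orientations are given as [roll, pitch, yaw] about the fixed x, y, z axes, in that order (R = Rz(yaw) Ry(pitch) Rx(roll)).
In Python, from workcell import * gives the robot as it stands.
- The arm moves only by the shell command python3 -m jog 'ROWS' [OPENING] [FORCE]. ROWS is text: rows parted by semicolons, each of 6 numbers parted by spaces: the shift along the tool's x, y, z in units of 0.5 m (1.0 is 0.5 m), then the turn, a rotation vector about the tool's x, y, z in units of pi/2 rad (1.0 is pi/2 rad). A call has 1 to 20 rows; each row is the pose to reach, as a shift and turn from the pose measured when the call began, along the tool's axes at that moment; what a row does not reach only later rows make up. A row lasts 1/12 s, in which the tool goes at most 41.7 mm and 7.16 degrees, less where a joint would pass 70% of its speed; a pose out of reach is approached as far as the arm can. A call with a number of a shift or a turn outside -1 to 1 is refused whole. A call with a gripper value outside its range is refused whole. OPENING is the opening, from -1 (shut) to 1 (fully open), set as the call begins (- or left out, the last holds). The fingers move at their own pace and stop on an object; FORCE is the grip in N (left out, the last holds). Time passes only in rows, so rows that repeat a pose let the fingers close. It gives the time, the measured TCP pose, the force and the opening at its end, in the units of the state.
- state(): the state, without advancing time (a new reading comes with each control period).
- grab_frame(name): name is "side" or "top"; returns the picture (384x512x3 uint8, red, green, blue); there is no depth.
- calibration(name): a dict with "mtx" (3x3 intrinsics, pixels), "rvec" (rotation vector, rad) and "tvec" (3), from world to camera coordinates, as OpenCV has them. Camera axes: x right, y down, z forward; pixel columns grow to the right and rows downward; lengths in mm; the calibration is good to about 2 mm. A picture is of the moment at which its call begins. calibration takes no time and is no camera call.
- job_done(): hands the job in, once; it reports no verdict.
Trained networks look in the newest picture that a camera, given by its name, has taken for a name from the list of things; names that differ only in an ending like _2 or _b are one class to them, and where a whole thing is asked for, a point or a joint stands for the part that bears it (a point fixed in the world has none). Each returns a list of dicts, best first, with "confidence" (0 to 1); they miss things now and then, are a little off and sometimes report something else, mostly with a low value. They report only what shows in the picture. A call takes as long as a camera call. They do not tell look-alikes from the thing itself.
- spot_in(query, camera): "rect" ([left, top, right, bottom] in pixels, round what is visible of it).
- tip_of(query, camera): "location" ([column, row] in pixels: a listed point, or the origin of a listed thing).
The state is a dict: "time_s": time; "qpos": joint angles; "qvel": joint speeds; "effort": joint torques, N m; "ee_pos": TCP position; "ee_rot": TCP orientation; "force": force on the tool from outside, world axes, zero at the start; "torque": the same for the moment, N m; "gripper_width": finger opening in mm.
Only numpy, scipy, OpenCV 4.12 (cv2) and the standard library are available. Lean on these libraries where they do the work, as an engineer would, in place of code of your own. Each camera call takes 0.05 s, during which the arm holds its last target. There are 200 camera calls.

## Working session

There is one attempt and no reset: what is moved stays moved. The work goes in short steps, Python scripts to look and compute and a shell command to move; the robot and the scene stay as the last step left them, time stands still between calls to the robot, and variables do not carry over. Pictures are saved under pics/ and viewed, about 12 in all and at most 16, crops included, and the job is handed in when it is done.

```bash
mkdir -p pics; python3 - <<'E'
from workcell import *
import cv2
for n in("top","side"):
    cv2.imwrite(f"pics/{n}0.png",cv2.resize(grab_frame(n)[:,:,::-1],(800,600)))
    c=calibration(n);print(n,c)
print(state())
for q in("can_pale_center","pad_red","pad_b"):
    for n in("top","side"):
        print(q,n,[(round(d["confidence"],2),[round(v) for v in d["location"]]) for d in tip_of(q,n)])
E
```

```text
top {'mtx': array([[376.38154621,   0.        , 250.37056886],
       [  0.        , 376.38154621, 191.05318196],
       [  0.        ,   0.        ,   1.        ]]), 'rvec': array([ 2.22186559, -2.15502323,  0.08327541]), 'tvec': array([ -29.23054473,  522.64194314, 1007.92682997])}
side {'mtx': array([[377.21147278,   0.        , 253.90227923],
       [  0.        , 377.21147278, 188.08774393],
       [  0.        ,   0.        ,   1.        ]]), 'rvec': array([ 2.22468828, -0.63916826,  0.26044578]), 'tvec': array([-418.64498543,  260.19952924,  997.18544447])}
{'time_s': 0.1, 'qpos': array([ 6.34833903e+01,  1.83471348e+01,  8.96975251e+01,  2.07034871e-03,
        7.20439843e+01, -1.14807292e+00]), 'qvel': array([ 0.03791097, -0.02776582, -0.14364273,  0.01643451,  0.02820317,
       -0.06291743]), 'effort': array([ 9.96375820e-04, -4.13331413e+01, -2.32509953e+01,  7.28087663e-02,
        4.21739789e-02, -7.08652601e-05]), 'ee_pos': array([246.18161311, 519.18817304, 235.22559418]), 'ee_rot': array([-1.79911413e+02, -3.74422650e-03,  1.54630821e+02]), 'force': array([-0.09559542,  0.47504272, -0.66249849]), 'torque': array([ 0.01788792, -0.01165371,  0.03320283]), 'gripper_width': 91.30003517934037}
can_pale_center top [(0.5, [247, 157]), (0.45, [274, 223])]
can_pale_center side [(0.72, [253, 226]), (0.27, [276, 185])]
pad_red top [(0.85, [219, 154])]
pad_red side [(0.54, [276, 185])]
pad_b top [(0.88, [282, 161]), (0.73, [248, 155]), (0.64, [311, 162])]
pad_b side [(0.75, [321, 235]), (0.69, [284, 196]), (0.68, [306, 215])]
```

View pics/top0.png

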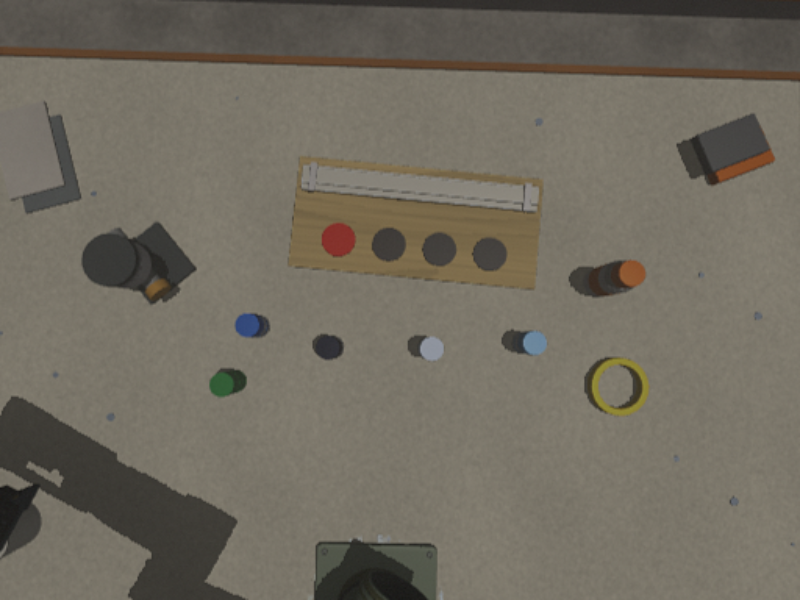

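View pics/side0.png

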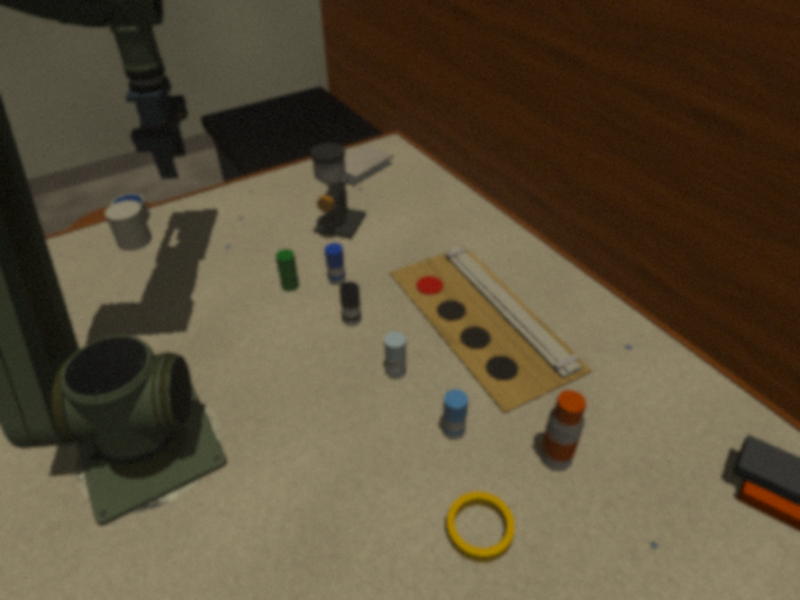

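The top view shows the caps at: blue (248,325), navy (328,347), pale (432,348), sky (535,343), with the green look-alike at (222,384). The red pad is at (339,240) and the grey pads run to its right, to (490,254). The side view agrees. Next I'll measure these positions more closely.

```bash
cat >h.py <<'E'
from workcell import *
import cv2, numpy as np
from scipy.spatial.transform import Rotation as R
def ray(cam,u,v,z):
    c=calibration(cam);Rm=cv2.Rodrigues(c["rvec"])[0];C=-Rm.T@c["tvec"]
    d=Rm.T@np.linalg.inv(c["mtx"])@[u,v,1]
    return (C+d*(z-C[2])/d[2])[:2]
def proj(cam,p):
    c=calibration(cam)
    return cv2.projectPoints(np.float64(p).reshape(-1,1,3),c["rvec"],c["tvec"],c["mtx"],None)[0][:,0]
def move(goal,yaw):
    s=state();Rt=R.from_euler("xyz",s["ee_rot"],degrees=True)
    sh=Rt.inv().apply(np.array(goal)-s["ee_pos"])/500
    t=(Rt.inv()*R.from_euler("xyz",[180,0,yaw],degrees=True)).as_rotvec()/(np.pi/2)
    return np.round(np.r_[sh,t],4)
E
python3 - <<'E'
from h import *
from scipy.optimize import minimize
im=np.median([grab_frame("top").astype(float) for _ in range(4)],0)
seeds=dict(blue=(248,325,88,20),navy=(328,347,88,20),pale=(432,348,88,20),sky=(535,343,88,20),green=(222,384,88,20),red=(339,240,9,30),p2=(389,244,9,30),p3=(440,249,9,30),p4=(490,254,9,30))
a=np.linspace(0,2*np.pi,72,endpoint=False);cs=np.c_[np.cos(a),np.sin(a)]
for k,(u,v,z,r) in seeds.items():
    u,v=u/1.5625,v/1.5625
    x0=ray("top",u,v,z)
    def samp(x,rr):
        p=proj("top",np.c_[x+rr*cs,np.full(72,z)]).astype(np.float32)
        return cv2.remap(im.astype(np.float32),p[:,:1],p[:,1:],cv2.INTER_LINEAR)[:,0]
    i0=samp(x0,r*.3).mean(0)
    def cost(x):  # inside uniform, edge ring contrast
        return sum(np.linalg.norm(samp(x,rr)-i0,axis=1).mean() for rr in(.5*r,.75*r,r-3))-sum(np.linalg.norm(samp(x,rr)-i0,axis=1).clip(0,60).mean() for rr in (r+3,r+6))
    b=minimize(cost,x0,method="Nelder-Mead",options=dict(initial_simplex=[x0,x0+[5,0],x0+[0,5]])).x
    print(k,x0.round(1),b.round(1),i0.round(),"side px(800) centre",(proj("side",[[*b,44 if z>50 else 9]])[0]*1.5625).round())
E
```

```text
blue [468.3 217.5] [469.5 220.2] [ 53.  74. 123.] side px(800) centre [335. 264.]
navy [436.8  86.8] [437.9  87.6] [49. 48. 53.] side px(800) centre [351. 304.]
pale [440.2 -81.3] [440.1 -80.3] [142. 148. 157.] side px(800) centre [395. 356.]
sky [ 453.3 -248. ] [ 454.4 -247.1] [108. 135. 157.] side px(800) centre [455. 415.]
green [372.4 254.7] [372.8 256.6] [51. 92. 54.] side px(800) centre [287. 270.]
red [625.   82.3] [627.2  84.8] [133.  50.  43.] side px(800) centre [429. 284.]
p2 [620.7  -6.5] [621.5  -4.7] [64. 61. 57.] side px(800) centre [451. 309.]Traceback (most recent call last):
  File "<stdin>", line 15, in <module>
    res = _minimize_neldermead(fun, x0, args, callback, bounds=bounds,
                               **options)
    fxr = func(xr)
    fx = function(np.copy(x), *(wrapper_args + args))
  File "<stdin>", line 14, in cost
  File "<stdin>", line 14, in <genexpr>
  File "<stdin>", line 10, in samp
  File "h.py", line 9, in proj
    c=calibration(cam)
ValueError: time passes only in moves, steps and waits
```

```bash
sed -i 's/^def ray/_c=calibration\n_k={n:_c(n) for n in ("top","side")}\ncalibration=_k.get\ndef ray/' h.py
python3 - <<'E'
from h import *
im=grab_frame("top")
for k,(x,y) in dict(red=(627,85),p2=(621.5,-5),p3=(616,-94),p4=(610,-184)).items():
    u,v=proj("top",[[x,y,9]])[0]
    f=im.astype(int);X,Y=np.meshgrid(range(512),range(384))
    near=np.hypot(X-u,Y-v)<15
    m=near&((f[...,0]-f[...,2]>60) & (f[...,1]<75) if k=="red" else near&(f.max(2)<82))
    print(k,m.sum(),ray("top",X[m].mean(),Y[m].mean(),9).round(1))
print(state()["ee_pos"])
E
```

```text
red 358 [626.8  84.9]
p2 352 [621.1  -4.6]
p3 354 [615.2 -94.4]
p4 350 [ 609.3 -183.8]
[246.34861466 519.54301355 235.98268428]
```

```bash
python3 - <<'E'
from h import *
print(move((469,220,190),90))
print(move((440,-80.5,190),90))
E
```

```text
[-6.590e-01 -3.506e-01  9.190e-02  1.000e-04 -0.000e+00  7.181e-01]
[-8.641e-01 -9.185e-01  9.190e-02  1.000e-04 -0.000e+00  7.181e-01]
```

```bash
python3 -m jog '-0.22 -0.117 0.03 0 0 0.24; -0.44 -0.234 0.06 0 0 0.48; -0.659 -0.3506 0.0919 0 0 0.7181;-0.659 -0.3506 0.0919 0 0 0.7181;-0.659 -0.3506 0.0919 0 0 0.7181;-0.659 -0.3506 0.0919 0 0 0.7181;-0.659 -0.3506 0.0919 0 0 0.7181;-0.659 -0.3506 0.0919 0 0 0.7181;-0.659 -0.3506 0.0919 0 0 0.7181;-0.659 -0.3506 0.0919 0 0 0.7181;-0.659 -0.3506 0.0919 0 0 0.7181;-0.659 -0.3506 0.0919 0 0 0.7181;-0.659 -0.3506 0.0919 0 0 0.7181;-0.659 -0.3506 0.0919 0 0 0.7181;-0.659 -0.3506 0.0919 0 0 0.7181;-0.659 -0.3506 0.0919 0 0 0.7181;-0.659 -0.3506 0.0919 0 0 0.7181' 1 15; python3 - <<'E'
from h import *
print(move((469.3,220,65),90))
cv2.imwrite("pics/a.png",np.hstack([cv2.resize(grab_frame(n)[:,:,::-1],(400,300)) for n in("top","side")]))
E
```

```text
time_s: 2.07
ee_pos: [468.7, 220.6, 190.1]
ee_rot: [180.0, -0.0, 90.1]
force: [-0.1, -0.1, 0.0]
gripper_width: 91.4
[-1.300e-03  1.200e-03  2.503e-01  2.000e-04 -1.000e-04  9.000e-04]
```

View pics/a.png

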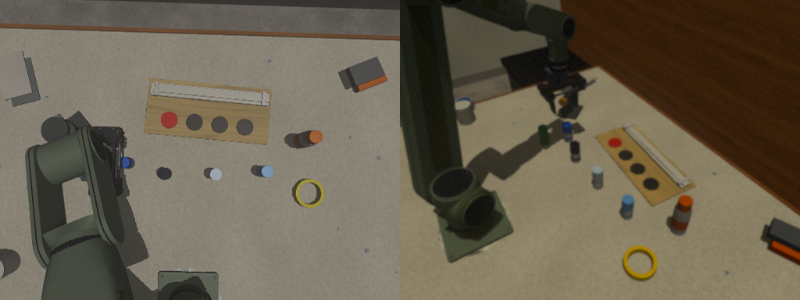

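The gripper is above the blue can, at side view (567,130), and clear of the gun. I'll descend and grip.

```bash
python3 -m jog '0 0.001 0.05 0 0 0;0 0.001 0.1 0 0 0;0 0.001 0.15 0 0 0;0 0.001 0.2 0 0 0;0 0.001 0.23 0 0 0;0 0.001 0.25 0 0 0;0 0.001 0.25 0 0 0;0 0.001 0.25 0 0 0' && python3 -m jog '0 0 0 0 0 0;0 0 0 0 0 0;0 0 0 0 0 0;0 0 0 0 0 0;0 0 0 0 0 0;0 0 0 0 0 0;0 0 0 0 0 0;0 0 0 0 0 0;0 0 0 0 0 0;0 0 0 0 0 0;0 0 0 0 0 0;0 0 0 0 0 0' -1 15
```

```text
time_s: 2.83
ee_pos: [469.5, 220.5, 65.2]
ee_rot: [180.0, -0.0, 90.0]
force: [-0.1, -0.3, -0.5]
gripper_width: 90.9
time_s: 3.83
ee_pos: [469.6, 220.5, 65.2]
ee_rot: [180.0, -0.0, 90.1]
force: [1.9, 0.6, 0.1]
gripper_width: 39.9
```

```bash
python3 -m jog '0 0 -0.06 0 0 0;0 0 -0.12 0 0 0;0 0 -0.18 0 0 0;0 0 -0.24 0 0 0;-0.06 0.028 -0.24 0 0 0;-0.12 0.056 -0.24 0 0 0;-0.18 0.083 -0.24 0 0 0;-0.24 0.111 -0.24 0 0 0;-0.3 0.139 -0.24 0 0 0;-0.36 0.167 -0.24 0 0 0;-0.42 0.194 -0.24 0 0 0;-0.48 0.222 -0.24 0 0 0;-0.54 0.25 -0.24 0 0 0;-0.59 0.273 -0.24 0 0 0;-0.6296 0.2914 -0.24 0 0 0;-0.6296 0.2914 -0.24 0 0 0;-0.6296 0.2914 -0.24 0 0 0;-0.6296 0.2914 -0.24 0 0 0' && python3 - <<'E'
from h import *
print(state()["gripper_width"],move((615.2,-94.3,75.5),90))
E
```

```text
time_s: 5.33
ee_pos: [614.9, -93.7, 184.7]
ee_rot: [-179.9, -0.1, 90.0]
force: [-0.2, 0.9, -1.5]
gripper_width: 39.6
39.588164887510395 [-0.0015  0.0008  0.2184 -0.0008 -0.0006  0.0005]
```

```bash
python3 -m jog '-0.001 0.001 0.05 0 0 0;-0.001 0.001 0.1 0 0 0;-0.001 0.001 0.15 0 0 0;-0.001 0.001 0.19 0 0 0;-0.001 0.001 0.205 0 0 0;-0.001 0.001 0.212 0 0 0;-0.001 0.001 0.216 0 0 0;-0.001 0.001 0.219 0 0 0;-0.001 0.001 0.22 0 0 0;-0.001 0.001 0.22 0 0 0'; python3 -m jog '0 0 0 0 0 0'
```

```text
time_s: 6.17
ee_pos: [615.9, -94.1, 75.7]
ee_rot: [180.0, -0.0, 90.0]
force: [-0.5, -0.1, -0.1]
gripper_width: 39.6
time_s: 6.25
ee_pos: [616.2, -94.2, 76.5]
ee_rot: [179.9, -0.0, 90.0]
force: [-0.5, -0.1, 0.0]
gripper_width: 39.7
```

```bash
python3 -m jog '0 0 0.002 0 0 0;0 0 0.003 0 0 0;0 0 0.004 0 0 0;0 0 0.004 0 0 0'; python3 -m jog '0 0 0 0 0 0'
```

```text
time_s: 6.58
ee_pos: [616.1, -94.2, 74.4]
ee_rot: [179.9, -0.0, 90.0]
force: [-0.4, 0.3, 0.1]
gripper_width: 39.9
time_s: 6.67
ee_pos: [616.1, -94.2, 74.4]
ee_rot: [179.9, -0.0, 90.0]
force: [0.3, -0.0, -0.8]
gripper_width: 39.8
```

```bash
python3 -m jog '0 0 0.001 0 0 0;0 0 0.001 0 0 0'; python3 -m jog '0 0 0 0 0 0;0 0 0 0 0 0;0 0 0 0 0 0;0 0 0 0 0 0;0 0 0 0 0 0;0 0 0 0 0 0;0 0 0 0 0 0;0 0 0 0 0 0;0 0 0 0 0 0;0 0 -0.03 0 0 0;0 0 -0.08 0 0 0;0 0 -0.14 0 0 0;0 0 -0.2 0 0 0;0 0 -0.22 0 0 0;0 0 -0.22 0 0 0' 1; python3 - <<'E'
from h import *
print(move((440.1,-80.6,185),90),move((437.7,87.5,185),90))
E
```

```text
time_s: 6.83
ee_pos: [616.1, -94.2, 74.2]
ee_rot: [179.9, -0.0, 90.0]
force: [-1.2, 0.3, 1.9]
gripper_width: 39.9
time_s: 8.08
ee_pos: [617.6, -94.6, 187.5]
ee_rot: [179.5, 0.0, 90.0]
force: [-0.3, -0.5, -0.2]
gripper_width: 91.1
[ 0.0281 -0.355   0.002   0.0053  0.0004  0.0004] [ 0.3643 -0.3596  0.0017  0.0053  0.0004  0.0004]
```

```bash
python3 -m jog '0.004 -0.06 0 0 0 0;0.009 -0.12 0 0 0 0;0.014 -0.18 0 0 0 0;0.019 -0.24 0 0 0 0;0.023 -0.3 0 0 0 0;0.028 -0.355 0 0.005 0 0;0.028 -0.355 0 0.005 0 0;0.028 -0.355 0 0.005 0 0;0.028 -0.355 0 0.005 0 0;0.028 -0.355 0 0.005 0 0' && python3 - <<'E'
from h import *
print(move((440.1,-80.6,65),90))
cv2.imwrite("pics/b.png",np.hstack([cv2.resize(grab_frame(n)[:,:,::-1],(400,300)) for n in("top","side")]))
E
```

```text
time_s: 8.92
ee_pos: [441.0, -80.8, 185.4]
ee_rot: [180.0, 0.0, 90.0]
force: [0.3, 0.2, 0.4]
gripper_width: 91.2
[ 5.000e-04 -1.800e-03  2.408e-01  2.000e-04  4.000e-04  4.000e-04]
```

View pics/b.png

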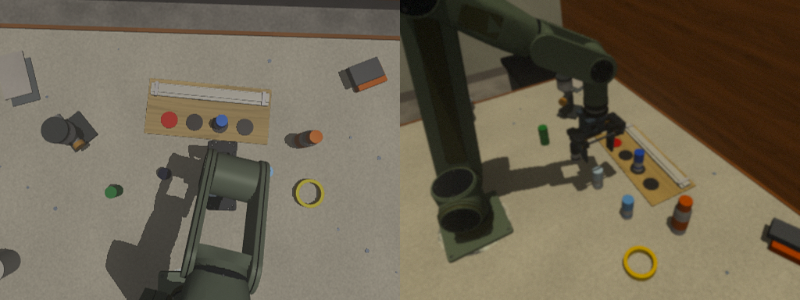

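The blue can stands on the third pad, at side view (638,160). Now the pale can.

```bash
python3 -m jog '0 -0.002 0.05 0 0 0;0 -0.002 0.1 0 0 0;0 -0.002 0.15 0 0 0;0 -0.002 0.2 0 0 0;0 -0.002 0.23 0 0 0;0 -0.002 0.241 0 0 0;0 -0.002 0.241 0 0 0;0 -0.002 0.241 0 0 0' && python3 -m jog '0 0 0 0 0 0;0 0 0 0 0 0;0 0 0 0 0 0;0 0 0 0 0 0;0 0 0 0 0 0;0 0 0 0 0 0;0 0 0 0 0 0;0 0 0 0 0 0;0 0 0 0 0 0;0 0 0 0 0 0;0 0 0 0 0 0;0 0 0 0 0 0' -1 15; python3 - <<'E'
from h import *
print(move((626.8,84.9,185),90))
E
```

```text
time_s: 9.68
ee_pos: [440.8, -81.0, 65.3]
ee_rot: [180.0, 0.0, 90.0]
force: [0.3, -0.4, -0.3]
gripper_width: 91.1
time_s: 10.68
ee_pos: [440.7, -81.0, 65.3]
ee_rot: [180.0, 0.0, 90.0]
force: [-0.5, 0.5, 1.4]
gripper_width: 39.6
[ 0.3312  0.3726 -0.2394  0.0004  0.0004  0.0005]
```

```bash
python3 -m jog '0 0 -0.06 0 0 0;0 0 -0.12 0 0 0;0 0 -0.18 0 0 0;0 0 -0.24 0 0 0;0.04 0.045 -0.24 0 0 0;0.08 0.09 -0.24 0 0 0;0.12 0.135 -0.24 0 0 0;0.16 0.18 -0.24 0 0 0;0.2 0.225 -0.24 0 0 0;0.24 0.27 -0.24 0 0 0;0.28 0.315 -0.24 0 0 0;0.31 0.349 -0.24 0 0 0;0.331 0.3725 -0.24 0 0 0;0.331 0.3725 -0.24 0 0 0;0.331 0.3725 -0.24 0 0 0;0.331 0.3725 -0.24 0 0 0' && python3 - <<'E'
from h import *
print(state()["gripper_width"],move((626.8,84.9,75),90))
E
```

```text
time_s: 12.02
ee_pos: [625.8, 84.3, 184.8]
ee_rot: [-179.9, 0.1, 90.0]
force: [-0.1, -0.1, -1.0]
gripper_width: 39.6
39.60224578146358 [ 0.0016  0.0022  0.2195 -0.0008  0.0008  0.0005]
```

```bash
python3 -m jog '0.001 0.001 0.05 0 0 0;0.001 0.001 0.1 0 0 0;0.001 0.001 0.15 0 0 0;0.001 0.001 0.19 0 0 0;0.001 0.001 0.205 0 0 0;0.001 0.001 0.212 0 0 0;0.001 0.001 0.216 0 0 0;0.001 0.001 0.219 0 0 0;0.001 0.001 0.22 0 0 0;0.001 0.001 0.22 0 0 0'; python3 -m jog '0 0 0 0 0 0;0 0 0 0 0 0'
```

```text
time_s: 12.85
ee_pos: [626.8, 84.6, 75.9]
ee_rot: [180.0, 0.1, 90.0]
force: [0.3, 0.1, -0.9]
gripper_width: 39.8
time_s: 13.02
ee_pos: [627.2, 84.7, 76.7]
ee_rot: [179.9, 0.1, 90.0]
force: [-0.5, 0.7, -0.9]
gripper_width: 39.8
```

```bash
python3 -m jog '0 0 0.002 0 0 0;0 0 0.003 0 0 0;0 0 0.004 0 0 0;0 0 0.005 0 0 0;0 0 0.005 0 0 0'; python3 -m jog '0 0 0 0 0 0'
```

```text
time_s: 13.43
ee_pos: [627.2, 84.7, 74.3]
ee_rot: [179.9, 0.0, 90.0]
force: [-0.3, 1.3, 0.5]
gripper_width: 39.9
time_s: 13.52
ee_pos: [627.3, 84.7, 74.3]
ee_rot: [179.9, 0.1, 90.0]
force: [0.3, -0.0, -0.1]
gripper_width: 39.2
```

```bash
python3 -m jog '0 0 0 0 0 0;0 0 0 0 0 0;0 0 0 0 0 0;0 0 0 0 0 0;0 0 0 0 0 0;0 0 0 0 0 0;0 0 0 0 0 0;0 0 0 0 0 0;0 0 0 0 0 0;0 0 -0.03 0 0 0;0 0 -0.08 0 0 0;0 0 -0.14 0 0 0;0 0 -0.2 0 0 0;0 0 -0.22 0 0 0;0 0 -0.22 0 0 0;0 0 -0.22 0 0 0' 1; python3 - <<'E'
from h import *
print(move((437.8,87.5,185),90))
E
```

```text
time_s: 14.85
ee_pos: [626.7, 84.7, 183.9]
ee_rot: [179.9, 0.1, 90.0]
force: [0.3, 0.4, -0.7]
gripper_width: 91.1
[ 0.0058 -0.3777 -0.003   0.0012  0.0006  0.0005]
```

Next: navy to the fourth pad.

```bash
python3 -m jog '0 -0.06 0 0 0 0;0.002 -0.12 0 0 0 0;0.003 -0.18 0 0 0 0;0.004 -0.24 0 0 0 0;0.005 -0.3 0 0 0 0;0.006 -0.35 0 0 0 0;0.006 -0.378 0 0.001 0 0;0.006 -0.378 0 0.001 0 0;0.006 -0.378 0 0.001 0 0;0.006 -0.378 0 0.001 0 0;0.006 -0.378 0 0.001 0 0' && python3 - <<'E'
from h import *
print(move((437.8,87.5,65),90))
E
```

```text
time_s: 15.77
ee_pos: [438.7, 87.6, 182.9]
ee_rot: [180.0, 0.1, 90.0]
force: [0.0, 1.1, 0.4]
gripper_width: 91.2
[ 0.     -0.0019  0.2359  0.      0.0007  0.0004]
```

```bash
python3 -m jog '0 -0.002 0.05 0 0 0;0 -0.002 0.1 0 0 0;0 -0.002 0.15 0 0 0;0 -0.002 0.2 0 0 0;0 -0.002 0.225 0 0 0;0 -0.002 0.236 0 0 0;0 -0.002 0.236 0 0 0;0 -0.002 0.236 0 0 0' && python3 -m jog '0 0 0 0 0 0;0 0 0 0 0 0;0 0 0 0 0 0;0 0 0 0 0 0;0 0 0 0 0 0;0 0 0 0 0 0;0 0 0 0 0 0;0 0 0 0 0 0;0 0 0 0 0 0;0 0 0 0 0 0;0 0 0 0 0 0;0 0 0 0 0 0' -1 15; python3 - <<'E'
from h import *
print(move((609.4,-183.9,185),90))
E
```

```text
time_s: 16.43
ee_pos: [438.6, 87.5, 65.0]
ee_rot: [180.0, 0.1, 90.0]
force: [-0.1, -0.6, 0.0]
gripper_width: 91.0
time_s: 17.43
ee_pos: [438.5, 87.6, 65.1]
ee_rot: [180.0, 0.1, 90.0]
force: [-1.0, -0.5, 1.0]
gripper_width: 39.7
[-5.433e-01  3.417e-01 -2.392e-01  1.000e-04  6.000e-04  2.000e-04]
```

```bash
python3 -m jog '0 0 -0.06 0 0 0;0 0 -0.12 0 0 0;0 0 -0.18 0 0 0;0 0 -0.24 0 0 0;-0.06 0.038 -0.24 0 0 0;-0.12 0.076 -0.24 0 0 0;-0.18 0.113 -0.24 0 0 0;-0.24 0.151 -0.24 0 0 0;-0.3 0.189 -0.24 0 0 0;-0.36 0.226 -0.24 0 0 0;-0.42 0.264 -0.24 0 0 0;-0.48 0.302 -0.24 0 0 0;-0.52 0.327 -0.24 0 0 0;-0.543 0.3415 -0.24 0 0 0;-0.543 0.3415 -0.24 0 0 0;-0.543 0.3415 -0.24 0 0 0;-0.543 0.3415 -0.24 0 0 0;-0.543 0.3415 -0.24 0 0 0' && python3 - <<'E'
from h import *
print(state()["gripper_width"],move((609.4,-183.9,74.3),90))
E
```

```text
time_s: 18.93
ee_pos: [608.7, -182.7, 185.3]
ee_rot: [-180.0, 0.0, 90.1]
force: [-0.0, -0.9, -0.8]
gripper_width: 40.1
40.099039223062555 [-0.0023  0.0015  0.222  -0.0004  0.0003  0.0008]
```

```bash
python3 -m jog '-0.002 0.001 0.05 0 0 0;-0.002 0.001 0.1 0 0 0;-0.002 0.001 0.15 0 0 0;-0.002 0.001 0.19 0 0 0;-0.002 0.001 0.205 0 0 0;-0.002 0.001 0.212 0 0 0;-0.002 0.001 0.216 0 0 0;-0.002 0.001 0.219 0 0 0;-0.002 0.001 0.22 0 0 0;-0.002 0.001 0.22 0 0 0'; python3 -m jog '0 0 0 0 0 0;0 0 0 0 0 0'
```

```text
time_s: 19.77
ee_pos: [609.8, -183.9, 76.4]
ee_rot: [179.9, 0.1, 90.1]
force: [1.0, -0.9, -0.5]
gripper_width: 39.6
time_s: 19.93
ee_pos: [610.2, -184.1, 77.3]
ee_rot: [179.8, 0.1, 90.1]
force: [0.2, 0.1, -1.2]
gripper_width: 39.5
```

```bash
python3 -m jog '0 0 0.002 0 0 0;0 0 0.004 0 0 0;0 0 0.005 0 0 0;0 0 0.0065 0 0 0;0 0 0.0065 0 0 0;0 0 0.0065 0 0 0' ; python3 -m jog '0 0 0 0 0 0;0 0 0 0 0 0;0 0 0 0 0 0;0 0 0 0 0 0;0 0 0 0 0 0;0 0 0 0 0 0;0 0 0 0 0 0;0 0 0 0 0 0;0 0 0 0 0 0;0 0 -0.03 0 0 0;0 0 -0.08 0 0 0;0 0 -0.14 0 0 0;0 0 -0.2 0 0 0;0 0 -0.22 0 0 0;0 0 -0.22 0 0 0;0 0 -0.22 0 0 0' 1; python3 - <<'E'
from h import *
print(move((454.2,-247.2,185),90))
E
```

```text
time_s: 20.43
ee_pos: [610.2, -184.1, 74.1]
ee_rot: [179.8, 0.1, 90.1]
force: [-0.1, -0.1, 0.5]
gripper_width: 39.7
time_s: 21.77
ee_pos: [609.6, -183.8, 183.6]
ee_rot: [179.9, 0.1, 90.1]
force: [0.2, -0.0, -1.0]
gripper_width: 91.5
[-0.1263 -0.3109 -0.0033  0.0016  0.001   0.0008]
```

```bash
python3 -m jog '-0.024 -0.06 0 0 0 0;-0.049 -0.12 0 0 0 0;-0.073 -0.18 0 0 0 0;-0.098 -0.24 0 0 0 0;-0.12 -0.29 0 0 0 0;-0.126 -0.311 0 0.001 0.001 0;-0.126 -0.311 0 0.001 0.001 0;-0.126 -0.311 0 0.001 0.001 0;-0.126 -0.311 0 0.001 0.001 0;-0.126 -0.311 0 0.001 0.001 0' && python3 - <<'E'
from h import *
print(move((454.2,-247.2,65),90))
cv2.imwrite("pics/c.png",np.hstack([cv2.resize(grab_frame(n)[:,:,::-1],(400,300)) for n in("top","side")]))
E
```

```text
time_s: 22.6
ee_pos: [455.4, -246.6, 182.9]
ee_rot: [179.9, -0.0, 90.1]
force: [0.9, -0.3, -0.1]
gripper_width: 90.8
[-1.200e-03 -2.700e-03  2.357e-01  7.000e-04 -2.000e-04  1.500e-03]
```

View pics/c.png

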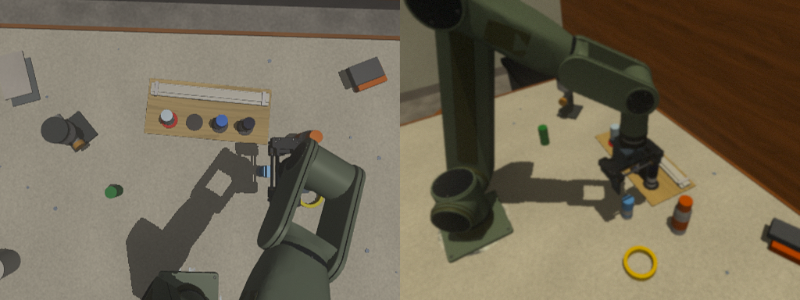

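```bash
python3 - <<'E'
from h import *
t=grab_frame("top")[:,:,::-1];s=grab_frame("side")[:,:,::-1]
cv2.imwrite("pics/d.png",np.hstack([cv2.resize(t[160:270,280:430],(400,300)),cv2.resize(s[160:320,230:390],(400,300))]))
p=[(455.4,-246.6,165),(514,-246.6,165),(396,-246.6,165),(455,-188,165),(455,-305,165)]
print(proj("top",p).round(),proj("side",p).round())
for n in("top","side"):print(n,tip_of("big_can_center",n)[:1])
E
```

```text
[[350. 219.]
 [350. 194.]
 [350. 244.]
 [325. 218.]
 [375. 220.]] [[294. 235.]
 [313. 225.]
 [273. 245.]
 [280. 220.]
 [309. 251.]]
top [{'location': [389.5, 179.6], 'confidence': 0.94}]
side [{'location': [359.4, 272.7], 'confidence': 0.72}]
```

View pics/d.png

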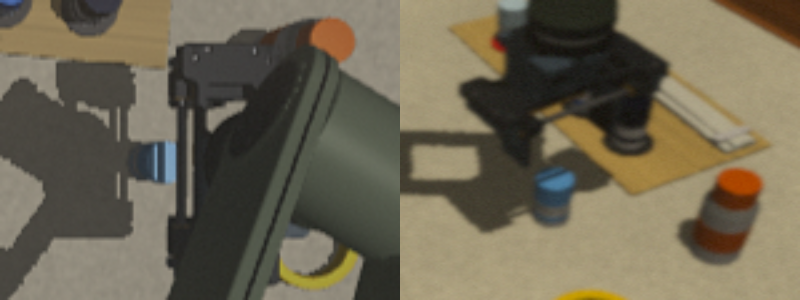

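The jaws open along world x as planned, and the orange can is well to the side. I'll pick the sky can.

```bash
python3 -m jog '-0.001 -0.0025 0.05 0 0 0.001;-0.001 -0.0025 0.1 0 0 0.001;-0.001 -0.0025 0.15 0 0 0.001;-0.001 -0.0025 0.2 0 0 0.001;-0.001 -0.0025 0.225 0 0 0.001;-0.001 -0.0025 0.236 0 0 0.001;-0.001 -0.0025 0.236 0 0 0.001;-0.001 -0.0025 0.236 0 0 0.001' && python3 -m jog '0 0 0 0 0 0;0 0 0 0 0 0;0 0 0 0 0 0;0 0 0 0 0 0;0 0 0 0 0 0;0 0 0 0 0 0;0 0 0 0 0 0;0 0 0 0 0 0;0 0 0 0 0 0;0 0 0 0 0 0;0 0 0 0 0 0;0 0 0 0 0 0' -1 15; python3 - <<'E'
from h import *
print(move((621,-4.7,185),90))
E
```

```text
time_s: 23.57
ee_pos: [453.9, -247.6, 65.8]
ee_rot: [179.9, 0.0, 90.0]
force: [-0.1, 0.5, 0.7]
gripper_width: 91.2
time_s: 24.57
ee_pos: [454.0, -247.6, 65.7]
ee_rot: [179.9, 0.0, 90.0]
force: [-0.1, -0.2, 0.4]
gripper_width: 39.6
[ 4.856e-01  3.347e-01 -2.381e-01  1.200e-03  3.000e-04  2.000e-04]
```

```bash
python3 -m jog '0 0 -0.06 0 0 0;0 0 -0.12 0 0 0;0 0 -0.18 0 0 0;0 0 -0.24 0 0 0;0.06 0.041 -0.24 0 0 0;0.12 0.083 -0.24 0 0 0;0.18 0.124 -0.24 0 0 0;0.24 0.165 -0.24 0 0 0;0.3 0.207 -0.24 0 0 0;0.36 0.248 -0.24 0 0 0;0.42 0.29 -0.24 0 0 0;0.465 0.32 -0.24 0 0 0;0.4855 0.3345 -0.24 0.001 0 0;0.4855 0.3345 -0.24 0.001 0 0;0.4855 0.3345 -0.24 0.001 0 0;0.4855 0.3345 -0.24 0.001 0 0;0.4855 0.3345 -0.24 0.001 0 0' && python3 - <<'E'
from h import *
print(state()["gripper_width"],move((621,-4.7,74.8),90))
E
```

```text
time_s: 25.98
ee_pos: [620.0, -6.2, 186.0]
ee_rot: [-180.0, 0.1, 89.9]
force: [-0.3, 0.2, -1.1]
gripper_width: 39.8
39.757989696253226 [ 0.0031  0.002   0.2224 -0.0003  0.0006 -0.0008]
```

```bash
python3 -m jog '0.002 0.001 0.05 0 0 0;0.002 0.001 0.1 0 0 0;0.002 0.001 0.15 0 0 0;0.002 0.001 0.19 0 0 0;0.002 0.001 0.205 0 0 0;0.002 0.001 0.212 0 0 0;0.002 0.001 0.216 0 0 0;0.002 0.001 0.219 0 0 0;0.002 0.001 0.22 0 0 0;0.002 0.001 0.22 0 0 0'; python3 -m jog '0 0 0 0 0 0;0 0 0 0 0 0'
```

```text
time_s: 26.82
ee_pos: [621.1, -5.4, 77.0]
ee_rot: [179.9, 0.1, 89.9]
force: [0.1, 0.5, -0.5]
gripper_width: 39.4
time_s: 26.98
ee_pos: [621.6, -5.3, 77.9]
ee_rot: [179.8, 0.1, 89.9]
force: [0.1, 0.6, -1.0]
gripper_width: 39.3
```

```bash
python3 -m jog '0 0 0.002 0 0 0;0 0 0.004 0 0 0;0 0 0.005 0 0 0;0 0 0.0065 0 0 0;0 0 0.0065 0 0 0;0 0 0.0065 0 0 0' ; python3 -m jog '0 0 0 0 0 0;0 0 0 0 0 0;0 0 0 0 0 0;0 0 0 0 0 0;0 0 0 0 0 0;0 0 0 0 0 0;0 0 0 0 0 0;0 0 0 0 0 0;0 0 0 0 0 0;0 0 -0.03 0 0 0;0 0 -0.08 0 0 0;0 0 -0.14 0 0 0;0 0 -0.2 0 0 0;0 0 -0.22 0 0 0;0 0 -0.22 0 0 0;0 0 -0.22 0 0 0' 1; python3 -m jog '0 -0.08 0 0 0 0;0 -0.16 0 0 0 0;0 -0.24 0 0 0 0;0 -0.32 0 0 0 0;0 -0.4 0 0 0 0;0 -0.46 0 0 0 0;0 -0.46 0 0 0 0;0 -0.46 0 0 0 0;0 -0.46 0 0 0 0'
python3 - <<'E'
from h import *
t=grab_frame("top")[:,:,::-1];s=grab_frame("side")[:,:,::-1]
cv2.imwrite("pics/e.png",np.hstack([cv2.resize(t[100:220,180:340],(400,300)),cv2.resize(s,(400,300))]))
f=t[:,:,::-1].astype(float);from scipy.optimize import minimize
a=np.linspace(0,2*np.pi,72,endpoint=False);cs=np.c_[np.cos(a),np.sin(a)]
for k,x0 in dict(pale=(626.8,84.9),sky=(621,-4.7),blue=(615.2,-94.3),navy=(609.4,-183.9)).items():
    x0=np.array(x0);z=97
    def samp(x,rr):
        p=proj("top",np.c_[x+rr*cs,np.full(72,z)]).astype(np.float32)
        return cv2.remap(f.astype(np.float32),p[:,:1],p[:,1:],cv2.INTER_LINEAR)[:,0]
    i0=samp(x0,6).mean(0)
    D=lambda x,rr:np.linalg.norm(samp(x,rr)-i0,axis=1).clip(0,60).mean()
    b=minimize(lambda x:D(x,10)+D(x,15)+D(x,17)-D(x,23)-D(x,26),x0,method="Nelder-Mead",options=dict(initial_simplex=[x0,x0+[5,0],x0+[0,5]])).x
    print(k,b.round(1),(b-x0).round(1))
E
```

```text
time_s: 27.48
ee_pos: [621.6, -5.3, 74.8]
ee_rot: [179.8, 0.1, 89.9]
force: [-0.8, 0.4, 1.6]
gripper_width: 39.7
time_s: 28.82
ee_pos: [620.9, -5.2, 184.3]
ee_rot: [179.8, 0.1, 89.9]
force: [-0.2, -0.5, -0.8]
gripper_width: 91.4
time_s: 29.57
ee_pos: [391.3, -4.9, 182.9]
ee_rot: [179.9, 0.1, 89.9]
force: [0.2, 0.5, -1.1]
gripper_width: 91.3
pale [626.4  85.5] [-0.4  0.6]
sky [621.1  -4.9] [ 0.1 -0.2]
blue [615.7 -94.2] [0.5 0.1]
navy [ 609.9 -182.9] [0.5 1. ]
```

View pics/e.png

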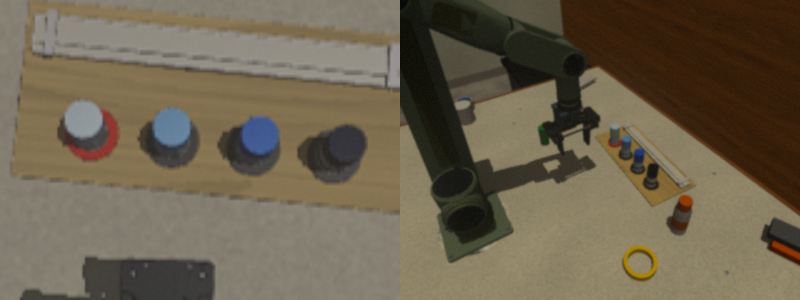

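All four cans stand in order from the red pad: pale, sky, blue, navy. Each cap measures within about 1 mm of its pad centre, the gripper is clear, and both bystanders look unmoved. Handing in.

```bash
python3 -m jog '0 0 0 0 0 0;0 0 0 0 0 0;0 0 0 0 0 0'; python3 -c "
from workcell import *
print(job_done())"
```

```text
time_s: 29.92
ee_pos: [392.6, -5.0, 182.8]
ee_rot: [179.9, 0.1, 89.9]
force: [-0.1, -0.1, -0.4]
gripper_width: 90.9
the job is handed in; nothing more can be done
None
```

All four cans are standing upright on their pads. From the red pad they run pale, sky, mid-blue, navy. I handed the job in at about 30 s of the 112 s allowed.

- **Placement:** in the last top picture each cap measured within about 1.1 mm of its pad centre, against the 12 mm allowed; the calibration itself is only good to about 2 mm.
- **Handling:** each can was lowered to within about 0.5 mm of its pad before release. The force readings were too noisy to show the touch-down, so I judged that height from the measured tool position.
- **Bystanders:** the arm stayed clear of the spray gun and the orange can throughout. The orange can looks unmoved in the last picture. The gun is hidden there, but it looked unmoved about 7 s earlier. I did not measure either position again.
- **Failures:** no check on the cans failed or disagreed. One early measuring script stopped with an error after too many calibration calls; I re-measured the pads and it did not affect the result.

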